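# Slide a sensor fixture plate out to its line and hold it

## Task

The screws under the sensor bracket have to be reached from below: flip the stop lever with the red grip fully up, then slide the aluminium fixture plate with the black handle out over that end of the stand until the red line across the plate lies right over the stand's edge. Past its balance point the plate tips on its own, so keep it flat on the stand all the way, and finish while still holding it there, without letting go. Leave the other things on the bench where they are.

Things in the scene. Friction and masses are not known exactly. Their poses are not given: they have to be found in the camera images.
- fixture_stand: Low dark-grey stand fixed to the bench. Origin on the bench surface under the middle of the slide lane; z up, +y outward along the lane. The deck's top is 100 mm above the bench, from y = -170 to +150 mm and x = -85 to +125 mm. The lane is 116 mm wide, centred on x = 0, between two white guide strips 8 mm high, 12 mm wide and as long as the deck.
- stand_edge (a point): Point on the top of the deck at its outward edge, in the middle of the lane (0, +150, 100 mm in the stand's frame). The edge runs through it along the stand's x.
- stop_lever (a joint): Flip stop at the stand's outward end, rad: 0 = down, lever level across the lane towards the stand's -x, its steel tongue blocking the plate; 1.571 = fully up against its stop, lever upright beside the lane. Turns about the stand's y axis; friction about 0.12 N m, stays where it is left.
- stop_axle (a point): Axle of the stop lever: 130 mm above the bench, at x = +98, y = +138 mm in the stand's frame. Fixed to the stand.
- stop_grip (a point): Centre of the lever's red grip, 105 mm from the axle. The grip is a bar 50 mm long along the lever (80 to 130 mm from the axle), 14 mm thick along the stand's y and 20 mm high when down. Level with the axle (130 mm above the bench) when the lever is down; the plate's top is then 24 mm below the centre.
- fixture_plate: Loose aluminium plate, 110 (x) by 260 (y, along the lane) by 6 mm, flat on the deck between the guides (3 mm play each side), 0.7 to 1 kg with its fittings: a black handle at its inward end and a black sensor bracket, 60 x 50 mm and 46 mm high, 55 mm outward of its centre. Balances 19 mm outward of its centre. Origin in the centre of its underside, y outward.
- plate_mark (a point): Middle of the red line across the top of the plate, 2.5 mm wide, running along the plate's x, 140 mm from the plate's outward end. With the line over the stand's edge the plate overhangs 140 mm and would tip if let go.
- plate_handle (a point): Centre of the bar of the black bow handle, 36 mm above the plate's top and 95 mm inward of the red line. The bar runs along the plate's x; it is 92 mm long, 12 mm thick (along y) and 14 mm high, with a leg 12 mm wide below each end (centred 40 mm either side) and free space of 29 mm under it.
- screwdriver: Bystander: black-handled screwdriver, 190 mm, lying beside the stand. Origin on the bench under its middle.
- screw_tray: Bystander: small steel screw tray, 75 x 100 x 22 mm, near the stand's outward end. Origin under its centre.
- spare_sensor: Bystander: spare steel and orange sensor, 62 mm long, 20 mm across, lying behind the stand. Origin under its middle.
- mouse: Bystander: black computer mouse, 105 x 60 x 34 mm. Origin under its centre.
- note_pad: Bystander: yellow note pad, 76 x 76 x 12 mm. Origin under its centre.
- solvent_bottle: Bystander: white bottle with a blue cap, 54 mm across, 135 mm high. Origin under its centre.
- caliper: Bystander: digital caliper lying flat, 210 mm long. Origin under the middle of its beam.

How it is judged:
On the way, in this order (a step that is already met when the one before it is completed fails the run):
1. the stop lever is flipped fully up (value of joint stop_lever above 1.45 rad), for 0.2 s.
2. the plate is slid out until its red line lies over the stand's edge, flat on the stand (y of plate_mark in the frame of stand_edge between -0.005 and 0.005 m and angle between plate_mark's own z axis and vertical below 0.03 rad), for 0.2 s.
At the end, for the whole second after the job is handed in: The stop lever is up (joint over 1.4 rad); the red line lies within 5 mm of the stand's outward edge; the plate rests flat on the deck (tilt under 0.03 rad, line within 4 mm of its resting height, over 1 N on the stand) and still, and the gripper's fingers hold it (over 1 N) (all of step 2 and value of joint stop_lever above 1.4 rad and z of plate_mark in the frame of stand_edge between 0.002 and 0.01 m and contact force between the fingers and fixture_plate above 1 N and contact force between fixture_plate and fixture_stand above 1 N and linear speed of fixture_plate below 0.01 m/s); the arm keeps its last pose, push and grip.
It fails at once if the plate tips or is lifted off the deck (angle between plate_mark's own z axis and vertical above 0.12 rad or z of plate_mark in the frame of stand_edge above 0.022 m).
It fails at once if another thing on the bench is moved by more than 20 mm (distance of any of screwdriver, screw_tray, spare_sensor, mouse, note_pad, solvent_bottle, caliper from where it was at the start of the episode above 0.02 m).
It also fails if it takes over 53 s, if anything falls off the work surface, if the arm or the gripper's body presses on something with over 40 N, if the wrist force passes 120 N, or if a joint passes its speed limit or range.

## Robot

A 6-joint arm with a two-finger parallel gripper is mounted at the origin on the work surface. World frame = base frame: x ahead of the robot, y to its left, z up, the work surface at z = 0. Lengths are in m, angles in rad, forces in N, time in s.
With the tool pointing down it reaches from about 0.375 to 0.975 m from the base axis. Payload 3.8 kg.
Tool frame: the origin (TCP) lies at the very end of the fingers, on their centre line; the grasp point (between the pads) lies 19 mm behind it; z points along the fingers, y is the line along which they close (so a half turn about z gives the same grasp; the last joint's range is limited). The gripper opens to 85 mm and grips with 20 to 120 N. Pads are 22 mm wide; open, the fingers measure 114 mm over their backs; the gripper's body (76 mm by 85 mm) begins 54 mm behind the grasp point. The pads swing forward as they close: fully open they stand 13 mm farther back than shut.
Start: joints at [-1.294, 0.264, 1.604, -0, 1.274, -0.037], TCP at [0.208, -0.642, 0.231] pointing down, gripper open.
Joint ranges: [-2.63, 2.63], [-0.94, 2.18], [0.31, 2.57], [-1.31, 4.45], [0, 2.66], [-2.55, 2.55]. Speed limits (rad/s): [2.57, 2.57, 3.14, 3.14, 3.14, 3.14].

## Interface

Orientations are given as a rotation vector (axis times angle).
In Python, from workcell import read_state, read_camera, calibration, finish_job gives the robot as it stands.
- The arm moves only by the tool step_arm, never from a script. Its argument "commands" is a list of rows, each an object of numbers: "fingers": the gripper's target within -1 to 1 (shut at 1, half-way at 0, fully open at -1); "dx", "dy", "dz": the shift along the tool's x, y, z in m; "roll": the turn about the tool's z in degrees. In form: [{"fingers": .., "dx": .., "dy": .., "dz": .., "roll": ..}, ...]. A call has 1 to 8 rows; each row is the pose to reach, as a shift and turn from the pose commanded when the call began, along the tool's axes at that moment; what a row does not reach only later rows make up. A row lasts 1/8 s, in which the tool goes at most 62.5 mm and 10.7 degrees, less where a joint would pass 70% of its speed; a pose out of reach is approached as far as the arm can. A call with a gripper value outside its range is refused whole. The fingers move at their own pace and stop on an object; "squeeze" is the grip in N (left out, the last holds). Time passes only in rows, so rows that repeat a pose let the fingers close. It gives the time, the measured TCP pose, the force, the opening and the grip force at its end, in the units of the state.
- read_state(): the state, without advancing time (a new reading comes with each control period).
- read_camera(name): name is "side" or "top" or "wrist"; returns (picture, depth): 400x640x3 uint8, blue, green, red; 400x640 float32, m along the optical axis (not along the pixel's ray), 0 where there is no reading.
- calibration(name): a dict with "intrinsics" (3x3 intrinsics, pixels), "world_to_cam" (4x4, takes a point from world to camera coordinates). Camera axes: x right, y up, looking along -z (the intrinsics and any distortion apply to the point x, -y, -z); pixel columns grow to the right and rows downward; lengths in m; the calibration is good to about 2 mm. A picture is of the moment at which its call begins: read the wrist's pose just before it. calibration takes no time and is no camera call; for the wrist camera it gives the pose at the moment of the call.
- finish_job(): hands the job in; it is judged then, once.
The state is a dict: "time": time; "q": joint angles; "joint_vel": joint speeds; "joint_torque": joint torques, N m; "tool_pos": TCP position; "tcp_rot": TCP orientation; "wrist_force": force on the tool from outside, world axes, zero at the start; "torque": the same for the moment, N m; "width": opening from 0.0 (shut) to 1.0 (fully open); "grip_force": force on a finger pad.
Only numpy, scipy, OpenCV 4.12 (cv2) and the standard library are available. Lean on these libraries where they do the work, as an engineer would, in place of code of your own. Each camera call takes 0.05 s, during which the arm holds its last target. There are 200 camera calls.

## Working session

There is one attempt and no reset: what is moved stays moved. The work goes in short steps, Python scripts to look and compute and a tool call to move; the robot and the scene stay as the last step left them, time stands still between calls to the robot, and variables do not carry over. Pictures are saved under pics/ and viewed, at most 10 in all, crops included, and the job is handed in when it is done.

Besides the shell and the picture viewer there is one more tool, called as name(argument=value, ...), one argument or row to a line, values as JSON. step_arm: Moves the arm, as the interface text tells. Its arguments: {"type":"object","properties":{"commands":{"type":"array","items":{"type":"object","properties":{"fingers":{"type":"number"},"dx":{"type":"number"},"dy":{"type":"number"},"dz":{"type":"number"},"roll":{"type":"number"}}}},"squeeze":{"type":"number"}},"required":["commands"]}

```bash
mkdir -p pics
python3 - <<'E'
from workcell import *
import cv2,numpy as np
s=read_state();print(s)
for n in("top","side"):
    p,d=read_camera(n);cv2.imwrite(f"pics/{n}0.png",p);np.savez(f"{n}0.npz",p=p,d=d,**calibration(n));print(calibration(n))
E
```

```text
{'time': 0.0, 'q': array([-1.29390928e+00,  2.64783725e-01,  1.60544532e+00, -1.24114310e-05,
        1.27370662e+00, -3.68963620e-02]), 'joint_vel': array([-0.00038501, -0.00077486, -0.00079318,  0.00121755, -0.00183475,
        0.00029961]), 'joint_torque': array([ 1.92404164e-03, -5.15107334e+01, -3.67317832e+01,  1.77057827e-04,
        1.28329601e-02, -2.43649900e-06]), 'tool_pos': array([ 0.20813097, -0.64130064,  0.22990294]), 'tcp_rot': array([-3.10070963e+00, -4.90512644e-01,  4.58731185e-04]), 'wrist_force': array([0.31839815, 0.07197553, 0.93602937]), 'torque': array([-0.00692763,  0.01759558, -0.01264297]), 'grip_force': 0.0, 'width': 1.000447440856264}
{'intrinsics': array([[364.44127137,   0.        , 316.91672403],
       [  0.        , 364.44127137, 196.26230572],
       [  0.        ,   0.        ,   1.        ]]), 'world_to_cam': array([[ 2.06305529e-03, -9.99629843e-01, -2.71278438e-02,
         8.43587033e-03],
       [ 9.97024688e-01, -3.41878138e-05,  7.70828757e-02,
        -5.81273113e-01],
       [-7.70552704e-02, -2.72061563e-02,  9.96655563e-01,
        -1.06251725e+00],
       [ 0.00000000e+00,  0.00000000e+00,  0.00000000e+00,
         1.00000000e+00]])}
{'intrinsics': array([[423.9859908 ,   0.        , 322.47835882],
       [  0.        , 423.9859908 , 203.38551722],
       [  0.        ,   0.        ,   1.        ]]), 'world_to_cam': array([[-0.78272595, -0.62219221,  0.014729  ,  0.46672761],
       [ 0.37559614, -0.45336968,  0.80832139, -0.31932008],
       [-0.49625359,  0.63822628,  0.58855721, -1.04815584],
       [ 0.        ,  0.        ,  0.        ,  1.        ]])}
```

View pics/top0.png

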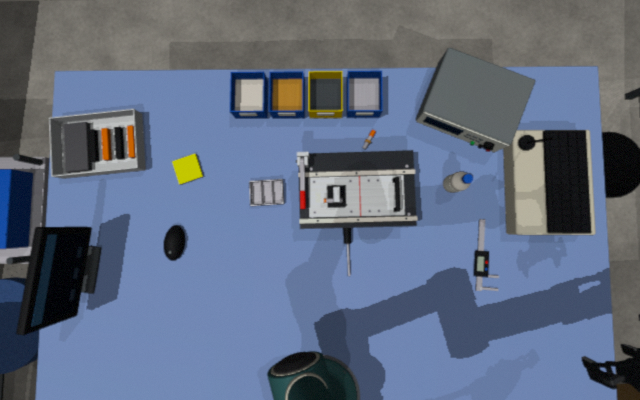

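View pics/side0.png

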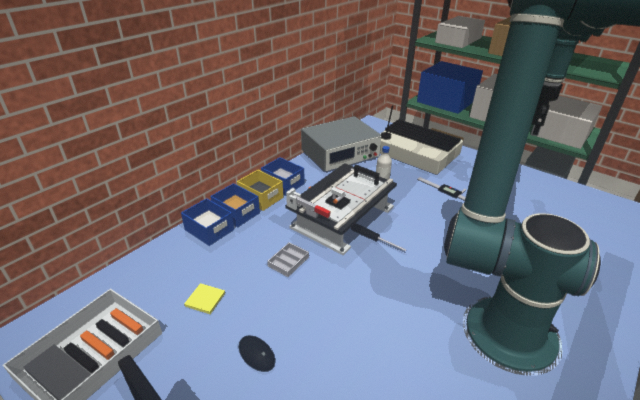

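The top view shows the stand at about (298–417, 150–228). Its outward end faces left (world +y), the lever's red grip is near (302,198), the handle near (397,193) and the red line near (360,195). I'll enlarge that area.

Run:
```python
import cv2
p=cv2.imread("pics/top0.png")[140:240,285:430]
cv2.imwrite("pics/crop0.png",cv2.resize(p,None,fx=5.5,fy=5.5,interpolation=cv2.INTER_CUBIC))
```

```text
(no output)
```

View pics/crop0.png

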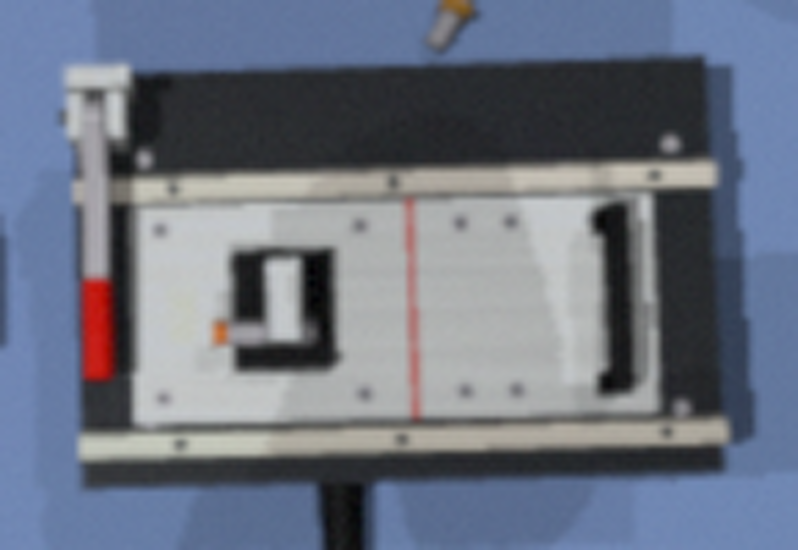

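```bash
cat > h.py <<'E'
import numpy as np
def ray(c,u,v,z):
    K=c['intrinsics'];W=c['world_to_cam'];R=W[:3,:3];o=-R.T@W[:3,3]
    d=np.linalg.inv(K)@[u,v,1];d=R.T@(d*[1,-1,-1]);return o+d*(z-o[2])/d[2]
E
python3 - <<'E'
import numpy as np
from h import *
c=np.load("top0.npz")
P={}
for n,x,y,z in[("UL",75,190,.108),("UR",717,174,.108),("LL",78,446,.108),("LR",729,430,.108),("redU",409,200,.106),("redL",416,418,.106),("handU",622,208,.149),("handL",620,390,.149),("gripT",97,280,.14),("gripE",98,380,.14),("deckTR",705,58,.1),("deckBR",722,470,.1),("deckBL",84,487,.1)]:
    P[n]=ray(c,284.5+(x+.5)/5.5,139.5+(y+.5)/5.5,z);print(n,P[n].round(4))
a=P["UL"]-P["UR"];b=P["LL"]-P["LR"];print(np.degrees([np.arctan2(-v[0],v[1]) for v in(a,b,P["redU"]-P["redL"])]),np.linalg.norm(a),np.linalg.norm(b))
u=(a+b);u/=np.linalg.norm(u);e=(P["UL"]+P["LL"])/2;print("edge",e,"u",u,"red->edge",(e-(P["redU"]+P["redL"])/2)@u)
d=c['d'];print("depth deck", [d[v,u] for u,v in((330,157),(370,157),(375,190))])
E
```

```text
UL [0.6359 0.0584 0.108 ]
UR [ 0.6434 -0.2616  0.108 ]
LL [0.5078 0.0561 0.108 ]
LR [ 0.5162 -0.2651  0.108 ]
redU [ 0.6308 -0.1088  0.106 ]
redL [ 0.5219 -0.1115  0.106 ]
handU [ 0.6211 -0.2063  0.149 ]
handL [ 0.5343 -0.2041  0.149 ]
gripT [0.5876 0.0449 0.14  ]
gripE [0.5392 0.0442 0.14  ]
deckTR [ 0.7035 -0.2586  0.1   ]
deckBR [ 0.4965 -0.2632  0.1   ]
deckBL [0.4874 0.0536 0.1   ]
[  1.33902188   1.50483065 -88.56898486] 0.3200454111350209 0.3213176109306204
edge [0.57182041 0.05726999 0.108     ] u [-2.48176169e-02  9.99691996e-01 -1.73103866e-16] red->edge 0.1675099738150188
depth deck [np.float32(1.0139844), np.float32(1.0134523), np.float32(0.9984937)]
```

```bash
cat >> h.py <<'E'
def rel(p,yaw=1.42):
    from workcell import read_state
    from scipy.spatial.transform import Rotation as T
    s=read_state();R=T.from_rotvec(s['tcp_rot']).as_matrix()
    y=np.degrees(np.arctan2(R[1,0],R[0,0]))
    print("d",(R.T@(np.array(p)-s['tool_pos'])).round(4),"roll",round(y-yaw,2),"z",R[:,2].round(3),"pos",s['tool_pos'].round(4),"F",s['wrist_force'].round(1),"t",s['time'])
E
python3 -c "
from h import *
rel([.5643,.0448,.235])"
```

```text
d [ 0.5505 -0.5428 -0.0038] roll 16.56 z [-0.001  0.002 -1.   ] pos [ 0.2082 -0.6414  0.2301] F [ 0.2 -0.9 -0.6] t 0.1
```

step_arm(
  commands=[
    {"dx": 0.04, "dy": -0.04, "dz": -0.01, "roll": 4, "fingers": 0},
    {"dx": 0.08, "dy": -0.08, "dz": -0.01, "roll": 8, "fingers": 0},
    {"dx": 0.55, "dy": -0.543, "dz": -0.005, "roll": 16.6, "fingers": 0},
    {"dx": 0.55, "dy": -0.543, "dz": -0.005, "roll": 16.6, "fingers": 0},
    {"dx": 0.55, "dy": -0.543, "dz": -0.005, "roll": 16.6, "fingers": 0},
    {"dx": 0.55, "dy": -0.543, "dz": -0.005, "roll": 16.6, "fingers": 0},
    {"dx": 0.55, "dy": -0.543, "dz": -0.005, "roll": 16.6, "fingers": 0},
    {"dx": 0.55, "dy": -0.543, "dz": -0.005, "roll": 16.6, "fingers": 0},
  ],
  squeeze=25,
)

```text
time: 1.1
tool_pos: [0.433, -0.2065, 0.2382]
tcp_rot: [-3.141, -0.037, -0.0]
wrist_force: [1.4, -0.4, 0.2]
width: 0.495
grip_force: 0.0
```

```bash
python3 -c "
from h import *
rel([.5643,.0448,.235])"
```

```text
d [ 0.1373 -0.2481  0.0032] roll -0.06 z [ 0.  0. -1.] pos [ 0.433  -0.2065  0.2382] F [ 1.4 -0.4  0.2] t 1.1
```

step_arm(
  commands=[
    {"dx": 0.137, "dy": -0.248, "dz": 0.003, "fingers": 0},
    {"dx": 0.137, "dy": -0.248, "dz": 0.003, "fingers": 0},
    {"dx": 0.137, "dy": -0.248, "dz": 0.003, "fingers": 0},
    {"dx": 0.137, "dy": -0.248, "dz": 0.003, "fingers": 0},
    {"dx": 0.137, "dy": -0.248, "dz": 0.003, "fingers": 0},
    {"dx": 0.137, "dy": -0.248, "dz": 0.003, "fingers": 0},
    {"dx": 0.137, "dy": -0.248, "dz": 0.003, "fingers": 0},
  ],
)

```text
invalid input
```

```bash
python3 -c "
from h import *
rel([.5643,.0448,.235])
from workcell import *
import cv2
c=calibration('wrist');p,d=read_camera('wrist');cv2.imwrite('pics/w1.png',p);np.savez('w1.npz',**c)
p,d=read_camera('top');cv2.imwrite('pics/t1.png',p)
"
```

```text
d [ 0.1373 -0.2481  0.0032] roll -0.06 z [ 0.  0. -1.] pos [ 0.433  -0.2065  0.2382] F [ 1.4 -0.4  0.2] t 1.1
```

View pics/w1.png

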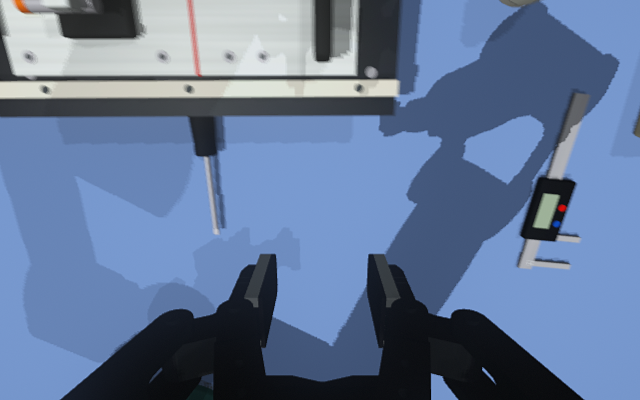

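The move was refused, probably because "roll" was missing. The wrist picture shows the lower guide strip and the red line at about (195,40), but not the lever yet. I'll send the move again with every key included.

step_arm(
  commands=[
    {"dx": 0.137, "dy": -0.248, "dz": 0.003, "roll": 0, "fingers": 0},
    {"dx": 0.137, "dy": -0.248, "dz": 0.003, "roll": 0, "fingers": 0},
    {"dx": 0.137, "dy": -0.248, "dz": 0.003, "roll": 0, "fingers": 0},
    {"dx": 0.137, "dy": -0.248, "dz": 0.003, "roll": 0, "fingers": 0},
    {"dx": 0.137, "dy": -0.248, "dz": 0.003, "roll": 0, "fingers": 0},
    {"dx": 0.137, "dy": -0.248, "dz": 0.003, "roll": 0, "fingers": 0},
    {"dx": 0.137, "dy": -0.248, "dz": 0.003, "roll": 0, "fingers": 0},
  ],
  squeeze=25,
)

```text
time: 2.08
tool_pos: [0.5631, 0.0417, 0.2349]
tcp_rot: [3.141, 0.038, -0.002]
wrist_force: [-0.0, -0.0, 0.4]
width: 0.498
grip_force: 0.0
```

```bash
python3 -c "
from h import *
rel([.5643,.0448,.235])
from workcell import *
import cv2
c=calibration('wrist');p,d=read_camera('wrist');cv2.imwrite('pics/w2.png',p);np.savez('w2.npz',**c)
"
```

```text
d [ 0.0013 -0.0031 -0.0001] roll -0.05 z [-0.001 -0.001 -1.   ] pos [0.5631 0.0417 0.2349] F [-0.  -0.   0.4] t 2.075
```

View pics/w2.png

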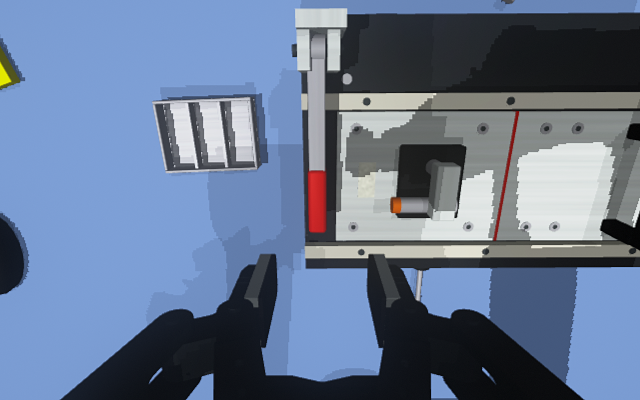

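The wrist view shows the red grip from (317,171) to (317,232), strip ends at x≈304, and the red line from (517,112) to (496,239).

```bash
python3 -c "
from h import *
c=np.load('w2.npz')
for n,u,v,z in [('gT',317,171,.14),('gE',317.5,232,.14),('U',303.5,100,.108),('L',306,248,.108),('rU',517,112,.106),('rL',496,239,.106)]: print(n,ray(c,u,v,z).round(4))
rel([.5643,.0448,.115])"
```

```text
gT [0.5872 0.0446 0.14  ]
gE [0.5393 0.0433 0.14  ]
U [0.6347 0.0563 0.108 ]
L [0.5094 0.0532 0.108 ]
rU [ 0.6297 -0.1099  0.106 ]
rL [ 0.5212 -0.1142  0.106 ]
d [ 0.0015 -0.0034  0.1201] roll -0.1 z [-0.001 -0.001 -1.   ] pos [0.563  0.0414 0.2351] F [-0.4 -0.5 -0.1] t 2.125
```

step_arm(
  commands=[
    {"dx": 0.0015, "dy": -0.003, "dz": 0.04, "roll": 0, "fingers": 0},
    {"dx": 0.0015, "dy": -0.003, "dz": 0.08, "roll": 0, "fingers": 0},
    {"dx": 0.0015, "dy": -0.003, "dz": 0.105, "roll": 0, "fingers": 0},
    {"dx": 0.0015, "dy": -0.003, "dz": 0.12, "roll": 0, "fingers": 0},
    {"dx": 0.0015, "dy": -0.003, "dz": 0.12, "roll": 0, "fingers": 0},
    {"dx": 0.0015, "dy": -0.003, "dz": 0.12, "roll": 0, "fingers": 1},
    {"dx": 0.0015, "dy": -0.003, "dz": 0.12, "roll": 0, "fingers": 1},
    {"dx": 0.0015, "dy": -0.003, "dz": 0.12, "roll": 0, "fingers": 1},
  ],
  squeeze=25,
)

```text
time: 3.12
tool_pos: [0.5663, 0.0454, 0.1169]
tcp_rot: [3.141, 0.039, 0.005]
wrist_force: [0.4, -2.5, 2.7]
width: 0.16
grip_force: 29.7
```

step_arm(
  commands=[
    {"dx": 0, "dy": 0, "dz": 0, "roll": 0, "fingers": 1},
    {"dx": 0, "dy": 0, "dz": 0, "roll": 0, "fingers": 1},
    {"dx": 0, "dy": 0, "dz": 0, "roll": 0, "fingers": 1},
  ],
  squeeze=25,
)

```text
time: 3.5
tool_pos: [0.5663, 0.0454, 0.1169]
tcp_rot: [3.141, 0.038, 0.004]
wrist_force: [0.3, -4.1, 5.8]
width: 0.157
grip_force: 30.1
```

```bash
python3 -c "
from h import *
rel([.670,.0475,.22])"
```

```text
d [ 0.104   0.0005 -0.1028] roll -0.02 z [ 0.003 -0.001 -1.   ] pos [0.5663 0.0454 0.1169] F [ 0.3 -4.1  5.8] t 3.5
```

step_arm(
  commands=[
    {"dx": 0.002, "dy": 0, "dz": -0.0135, "roll": 0, "fingers": 1},
    {"dx": 0.005, "dy": 0, "dz": -0.0265, "roll": 0, "fingers": 1},
    {"dx": 0.01, "dy": 0, "dz": -0.039, "roll": 0, "fingers": 1},
    {"dx": 0.017, "dy": 0, "dz": -0.051, "roll": 0, "fingers": 1},
    {"dx": 0.025, "dy": 0, "dz": -0.062, "roll": 0, "fingers": 1},
    {"dx": 0.0345, "dy": 0, "dz": -0.0715, "roll": 0, "fingers": 1},
    {"dx": 0.0455, "dy": 0, "dz": -0.08, "roll": 0, "fingers": 1},
    {"dx": 0.057, "dy": 0, "dz": -0.087, "roll": 0, "fingers": 1},
  ],
  squeeze=25,
)

```text
time: 4.5
tool_pos: [0.6204, 0.0469, 0.2024]
tcp_rot: [3.141, 0.038, -0.008]
wrist_force: [-4.2, -4.6, -3.3]
width: 0.157
grip_force: 28.9
```

```bash
python3 -c "
from h import *
rel([.676,.0475,.2147])
from workcell import *
print(read_state()['width'])"
```

```text
d [ 0.0555  0.0008 -0.0126] roll -0.04 z [-0.005 -0.    -1.   ] pos [0.6204 0.0469 0.2024] F [-4.2 -4.6 -3.3] t 4.5
0.15708823817835252
```

step_arm(
  commands=[
    {"dx": 0.0125, "dy": 0, "dz": -0.005, "roll": 0, "fingers": 1},
    {"dx": 0.0255, "dy": 0, "dz": -0.009, "roll": 0, "fingers": 1},
    {"dx": 0.039, "dy": 0, "dz": -0.011, "roll": 0, "fingers": 1},
    {"dx": 0.047, "dy": 0, "dz": -0.011, "roll": 0, "fingers": 1},
    {"dx": 0.053, "dy": 0, "dz": -0.011, "roll": 0, "fingers": 1},
    {"dx": 0.056, "dy": 0, "dz": -0.0105, "roll": 0, "fingers": 1},
    {"dx": 0.056, "dy": 0, "dz": -0.0105, "roll": 0, "fingers": 1},
  ],
  squeeze=25,
)

```text
time: 5.38
tool_pos: [0.6775, 0.0485, 0.2138]
tcp_rot: [-3.141, -0.037, 0.003]
wrist_force: [-4.5, -4.2, 1.5]
width: 0.16
grip_force: 31.8
```

```bash
python3 -c "
from h import *
rel([.676,.0475,.2147])
from workcell import *
import cv2
c=calibration('side');p,d=read_camera('side');cv2.imwrite('pics/s3.png',cv2.resize(p[140:270,230:430],None,fx=4,fy=4,interpolation=cv2.INTER_CUBIC))"
```

```text
d [-0.0015  0.001  -0.0009] roll -0.05 z [-0.002  0.    -1.   ] pos [0.6775 0.0485 0.2138] F [-4.5 -4.2  1.5] t 5.375
```

View pics/s3.png

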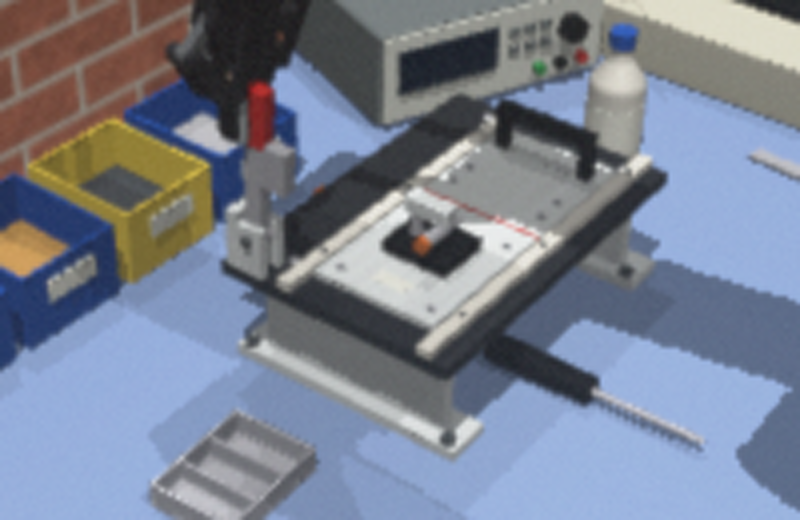

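The side crop shows the lever upright, with the red grip at (260,115) above its axle at (245,240). I'll press a little more against the stop to confirm it's fully up.

step_arm(
  commands=[
    {"dx": 0.004, "dy": 0, "dz": 0, "roll": 0, "fingers": 1},
    {"dx": 0.006, "dy": 0, "dz": 0, "roll": 0, "fingers": 1},
    {"dx": 0.006, "dy": 0, "dz": 0, "roll": 0, "fingers": 1},
  ],
  squeeze=25,
)

```text
time: 5.8
tool_pos: [0.6826, 0.0486, 0.2133]
tcp_rot: [-3.141, -0.038, 0.005]
wrist_force: [-6.0, -3.7, 1.4]
width: 0.153
grip_force: 31.8
```

step_arm(
  commands=[
    {"dx": 0.004, "dy": 0, "dz": 0, "roll": 0, "fingers": 1},
    {"dx": 0.006, "dy": 0, "dz": 0, "roll": 0, "fingers": 1},
    {"dx": 0.006, "dy": 0, "dz": 0, "roll": 0, "fingers": 1},
  ],
  squeeze=25,
)

```text
time: 6.18
tool_pos: [0.6828, 0.0487, 0.2131]
tcp_rot: [3.141, 0.038, -0.026]
wrist_force: [-24.3, -3.4, 11.4]
width: 0.158
grip_force: 32.5
```

```bash
python3 -c "
from h import *
rel([.670,.0475,.2147])
from workcell import *
import cv2
p,d=read_camera('wrist');cv2.imwrite('pics/w4.png',p)"
```

```text
d [-0.0129  0.0009 -0.0014] roll -0.04 z [-0.016 -0.001 -1.   ] pos [0.6828 0.0487 0.2131] F [-24.3  -3.4  11.4] t 6.175
```

View pics/w4.png

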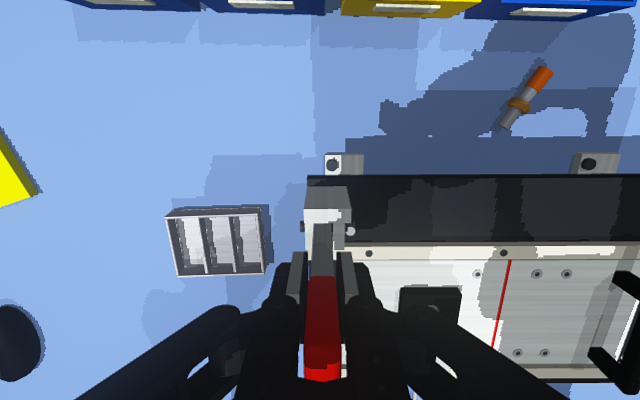

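The force jumped to 24 N with no further motion, so the lever is on its stop. The wrist view shows the grip at (322,330) pointing up. Next I relax, open and lift clear.

step_arm(
  commands=[
    {"dx": -0.005, "dy": 0, "dz": 0, "roll": 0, "fingers": 1},
    {"dx": -0.005, "dy": 0, "dz": 0, "roll": 0, "fingers": -0.2},
    {"dx": -0.005, "dy": 0, "dz": 0, "roll": 0, "fingers": -0.2},
    {"dx": -0.005, "dy": 0, "dz": 0, "roll": 0, "fingers": -0.2},
    {"dx": -0.005, "dy": 0, "dz": -0.03, "roll": 0, "fingers": -0.2},
    {"dx": -0.005, "dy": 0, "dz": -0.08, "roll": 0, "fingers": -0.2},
    {"dx": -0.005, "dy": 0, "dz": -0.085, "roll": 0, "fingers": -0.2},
    {"dx": -0.005, "dy": 0, "dz": -0.085, "roll": 0, "fingers": -0.2},
  ],
  squeeze=25,
)

```text
time: 7.22
tool_pos: [0.6856, 0.0489, 0.2987]
tcp_rot: [-3.141, -0.038, -0.003]
wrist_force: [-0.1, 0.5, -1.3]
width: 0.598
grip_force: 0.0
```

```bash
python3 -c "
from h import *
rel([.578,-.205,.298])"
```

```text
d [-0.1137  0.2512  0.0004] roll -0.03 z [ 0.002  0.    -1.   ] pos [0.6856 0.0489 0.2987] F [-0.1  0.5 -1.3] t 7.225
```

step_arm(
  commands=[
    {"dx": -0.114, "dy": 0.251, "dz": 0, "roll": 0, "fingers": -0.2},
    {"dx": -0.114, "dy": 0.251, "dz": 0, "roll": 0, "fingers": -0.2},
    {"dx": -0.114, "dy": 0.251, "dz": 0, "roll": 0, "fingers": -0.2},
    {"dx": -0.114, "dy": 0.251, "dz": 0, "roll": 0, "fingers": -0.2},
    {"dx": -0.114, "dy": 0.251, "dz": 0.02, "roll": 0, "fingers": -0.2},
    {"dx": -0.114, "dy": 0.251, "dz": 0.07, "roll": 0, "fingers": -0.2},
    {"dx": -0.114, "dy": 0.251, "dz": 0.08, "roll": 0, "fingers": -0.2},
    {"dx": -0.114, "dy": 0.251, "dz": 0.08, "roll": 0, "fingers": -0.2},
  ],
  squeeze=25,
)

```text
time: 8.22
tool_pos: [0.5762, -0.2043, 0.2162]
tcp_rot: [-3.14, -0.039, 0.005]
wrist_force: [0.5, 0.2, 0.2]
width: 0.602
grip_force: 0.0
```

```bash
python3 -c "
from h import *
rel([.578,-.205,.124])
from workcell import *
import cv2
c=calibration('wrist');p,d=read_camera('wrist');cv2.imwrite('pics/w5.png',p);np.savez('w5.npz',**c)"
```

```text
d [0.0021 0.0009 0.0922] roll -0.01 z [-0.003  0.002 -1.   ] pos [ 0.5762 -0.2043  0.2162] F [0.5 0.2 0.2] t 8.225
```

View pics/w5.png

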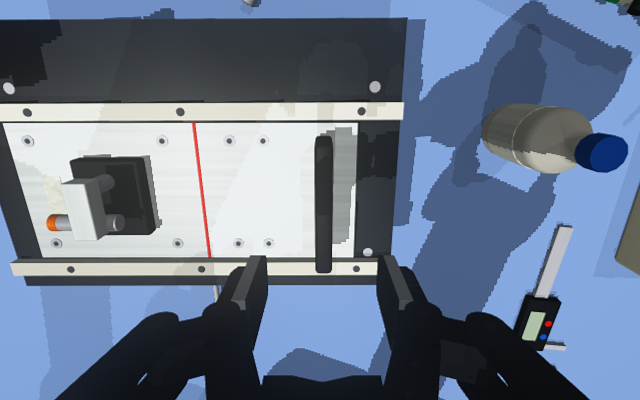

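The handle bar runs from (323,137) to (323,271), centred between the fingers. The lever is out of view. I'll descend and grip.

step_arm(
  commands=[
    {"dx": 0.002, "dy": 0.001, "dz": 0.04, "roll": 0, "fingers": -0.2},
    {"dx": 0.002, "dy": 0.001, "dz": 0.075, "roll": 0, "fingers": -0.2},
    {"dx": 0.002, "dy": 0.001, "dz": 0.092, "roll": 0, "fingers": -0.2},
    {"dx": 0.002, "dy": 0.001, "dz": 0.092, "roll": 0, "fingers": 0.2},
    {"dx": 0.002, "dy": 0.001, "dz": 0.092, "roll": 0, "fingers": 1},
    {"dx": 0.002, "dy": 0.001, "dz": 0.092, "roll": 0, "fingers": 1},
    {"dx": 0.002, "dy": 0.001, "dz": 0.092, "roll": 0, "fingers": 1},
    {"dx": 0.002, "dy": 0.001, "dz": 0.092, "roll": 0, "fingers": 1},
  ],
  squeeze=50,
)

```text
time: 9.28
tool_pos: [0.5807, -0.2062, 0.1284]
tcp_rot: [3.14, 0.038, 0.006]
wrist_force: [-0.0, 2.7, 6.2]
width: 0.127
grip_force: 52.5
```

```bash
python3 -c "
from h import *
rel([.578,-.205,.124])
c=np.load('w5.npz')
for n,u,v,z in [('sU',404,111,.108),('sL',394,270,.108),('rU',194.5,123,.106),('rL',210,257,.106)]: print(n,ray(c,u,v,z).round(4))"
```

```text
d [-0.0027 -0.0012  0.0044] roll -0.04 z [ 0.004 -0.001 -1.   ] pos [ 0.5807 -0.2062  0.1284] F [-0.   2.7  6.2] t 9.275
sU [ 0.6426 -0.2625  0.108 ]
sL [ 0.513  -0.2675  0.108 ]
rU [ 0.6302 -0.1106  0.106 ]
rL [ 0.5203 -0.1129  0.106 ]
```

step_arm(
  commands=[
    {"dx": 0, "dy": -0.005, "dz": 0.002, "roll": 0, "fingers": 1},
    {"dx": 0, "dy": -0.015, "dz": 0.003, "roll": 0, "fingers": 1},
    {"dx": 0, "dy": -0.026, "dz": 0.003, "roll": 0, "fingers": 1},
    {"dx": 0, "dy": -0.037, "dz": 0.003, "roll": 0, "fingers": 1},
    {"dx": 0, "dy": -0.048, "dz": 0.003, "roll": 0, "fingers": 1},
    {"dx": 0, "dy": -0.058, "dz": 0.003, "roll": 0, "fingers": 1},
    {"dx": 0, "dy": -0.066, "dz": 0.003, "roll": 0, "fingers": 1},
    {"dx": 0, "dy": -0.07, "dz": 0.003, "roll": 0, "fingers": 1},
  ],
  squeeze=50,
)

```text
time: 10.28
tool_pos: [0.5813, -0.1413, 0.1283]
tcp_rot: [3.131, 0.04, 0.015]
wrist_force: [-0.3, -14.2, 11.9]
width: 0.127
grip_force: 53.3
```

```bash
python3 -c "
from h import *
rel([.5766,-.0387,.124])"
```

```text
d [-0.0022 -0.1028  0.0032] roll 0.04 z [ 0.01 -0.01 -1.  ] pos [ 0.5813 -0.1413  0.1283] F [ -0.3 -14.2  11.9] t 10.275
```

step_arm(
  commands=[
    {"dx": -0.001, "dy": -0.005, "dz": 0, "roll": 0, "fingers": 1},
    {"dx": -0.002, "dy": -0.015, "dz": 0, "roll": 0, "fingers": 1},
    {"dx": -0.002, "dy": -0.026, "dz": 0, "roll": 0, "fingers": 1},
    {"dx": -0.002, "dy": -0.037, "dz": 0, "roll": 0, "fingers": 1},
    {"dx": -0.002, "dy": -0.048, "dz": 0, "roll": 0, "fingers": 1},
    {"dx": -0.002, "dy": -0.058, "dz": 0, "roll": 0, "fingers": 1},
    {"dx": -0.002, "dy": -0.068, "dz": 0, "roll": 0, "fingers": 1},
    {"dx": -0.002, "dy": -0.075, "dz": 0, "roll": 0, "fingers": 1},
  ],
  squeeze=50,
)

```text
time: 11.28
tool_pos: [0.5781, -0.0658, 0.1283]
tcp_rot: [3.132, 0.04, 0.016]
wrist_force: [-0.9, -14.1, 12.9]
width: 0.127
grip_force: 53.5
```

```bash
python3 -c "
from h import *
rel([.5766,-.0387,.124])
from workcell import *
print(read_state()['torque'])"
```

```text
d [-0.0008 -0.0272  0.0041] roll 0.03 z [ 0.01  -0.009 -1.   ] pos [ 0.5781 -0.0658  0.1283] F [ -0.9 -14.1  12.9] t 11.275
[-2.01358026  0.12272702  0.11473733]
```

step_arm(
  commands=[
    {"dx": 0, "dy": -0.005, "dz": 0, "roll": 0, "fingers": 1},
    {"dx": 0, "dy": -0.011, "dz": 0, "roll": 0, "fingers": 1},
    {"dx": 0, "dy": -0.016, "dz": 0, "roll": 0, "fingers": 1},
    {"dx": 0, "dy": -0.019, "dz": 0, "roll": 0, "fingers": 1},
    {"dx": 0, "dy": -0.019, "dz": 0, "roll": 0, "fingers": 1},
  ],
  squeeze=50,
)

```text
time: 11.9
tool_pos: [0.5776, -0.0466, 0.1284]
tcp_rot: [3.133, 0.04, 0.016]
wrist_force: [-0.3, -12.2, 13.6]
width: 0.129
grip_force: 53.5
```

```bash
python3 -c "
from h import *
rel([.5766,-.0387,.124])
from workcell import *
import cv2
c=calibration('wrist');p,d=read_camera('wrist');np.savez('w6.npz',**c)
q,d=read_camera('side')
a=cv2.resize(p[:300,0:400],None,fx=2,fy=2,interpolation=cv2.INTER_CUBIC)
cv2.imwrite('pics/w6.png',a)
cv2.imwrite('pics/s6.png',cv2.resize(q[150:250,250:400],None,fx=5,fy=5,interpolation=cv2.INTER_CUBIC))"
```

```text
d [-0.0009 -0.008   0.0043] roll 0.03 z [ 0.01  -0.008 -1.   ] pos [ 0.5776 -0.0466  0.1284] F [ -0.3 -12.2  13.6] t 11.9
```

View pics/w6.png

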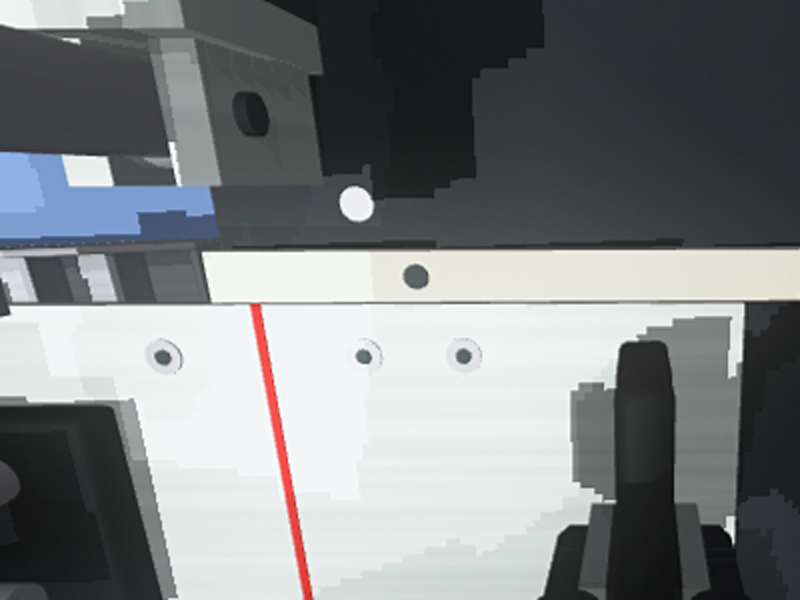

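The view shows the guide's outward end at (203–212, 252–303) and the red line from (256,305) to (309,598), so it's still short of the edge.

```bash
python3 -c "
from h import *
c=np.load('w6.npz');P={}
for n,u,v,z in [('s1',203,253,.108),('s2',212,302,.108),('r1',256,305,.106),('r2',308.5,598,.106),('deckedge1',212,187,.1),('deckedge2',219,243,.1)]:
  P[n]=ray(c,u/2,v/2,z);print(n,P[n].round(4))
y=np.array([-.0248,.9997,0]);e=(P['s1']+P['s2'])/2
print([((e-P[k])@y).round(4) for k in('r1','r2')])
"
```

```text
s1 [0.6392 0.058  0.108 ]
s2 [0.6276 0.0579 0.108 ]
r1 [0.6267 0.0485 0.106 ]
r2 [0.5433 0.0463 0.106 ]
deckedge1 [0.654  0.0581 0.1   ]
deckedge2 [0.6408 0.0586 0.1   ]
[np.float64(0.0092), np.float64(0.0093)]
```

step_arm(
  commands=[
    {"dx": 0, "dy": -0.003, "dz": 0, "roll": 0, "fingers": 1},
    {"dx": 0, "dy": -0.006, "dz": 0, "roll": 0, "fingers": 1},
    {"dx": 0, "dy": -0.009, "dz": 0, "roll": 0, "fingers": 1},
    {"dx": 0, "dy": -0.009, "dz": 0, "roll": 0, "fingers": 1},
    {"dx": 0, "dy": -0.009, "dz": 0, "roll": 0, "fingers": 1},
  ],
  squeeze=50,
)

```text
time: 12.62
tool_pos: [0.5774, -0.0377, 0.1284]
tcp_rot: [3.133, 0.039, 0.016]
wrist_force: [-0.5, -12.7, 13.7]
width: 0.127
grip_force: 53.6
```

```bash
python3 -c "
from h import *
rel([.5766,-.0387,.124])
from workcell import *
import cv2
c=calibration('wrist');p,d=read_camera('wrist');np.savez('w7.npz',**c)
q,d=read_camera('side')
a=cv2.resize(p[100:300,60:260],None,fx=3,fy=3,interpolation=cv2.INTER_CUBIC)
b=cv2.resize(q[130:270,250:300],(200,560),interpolation=cv2.INTER_CUBIC)
cv2.imwrite('pics/w7.png',np.hstack([a[:560],b]))"
```

```text
d [-0.0009  0.0009  0.0044] roll 0.02 z [ 0.01  -0.008 -1.   ] pos [ 0.5774 -0.0377  0.1284] F [ -0.5 -12.7  13.7] t 12.625
```

View pics/w7.png

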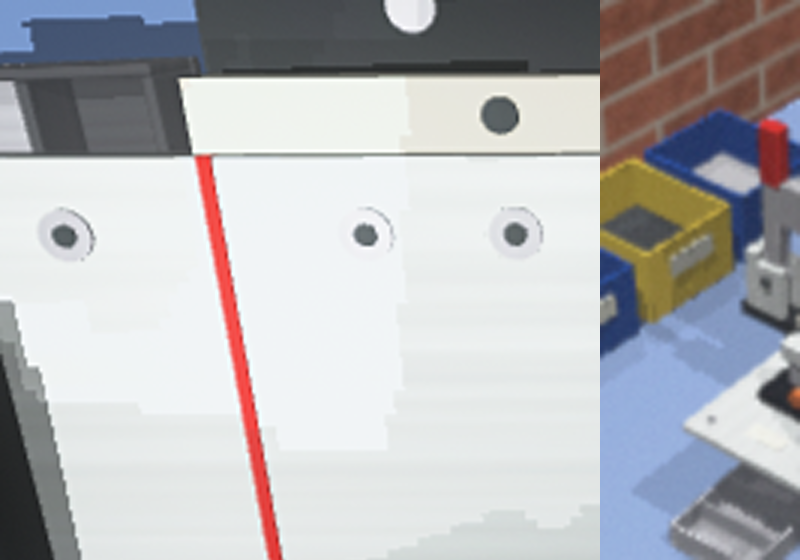

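The line is now almost at the guide's end: line at (205,157), guide corner at (192,154). The lever is still upright in the side crop.

```bash
python3 -c "
from h import *
c=np.load('w7.npz');P={}
for n,u,v,z in [('s1',180,79,.108),('s2',192,153,.108),('r1',204.5,157,.106),('r2',276,558,.106),('d1',194,2,.1),('d2',203,72,.1)]:
  P[n]=ray(c,59.5+(u+.5)/3,99.5+(v+.5)/3,z)
y=np.array([-.0248,.9997,0])
for k in('s1','s2','d1','d2'): print(k,[((P[k]-P[r])@y*1000).round(2) for r in('r1','r2')])
"
```

```text
s1 [np.float64(0.53), np.float64(0.54)]
s2 [np.float64(0.76), np.float64(0.77)]
d1 [np.float64(0.63), np.float64(0.64)]
d2 [np.float64(1.14), np.float64(1.15)]
```

step_arm(
  commands=[
    {"dx": 0, "dy": -0.0005, "dz": 0, "roll": 0, "fingers": 1},
    {"dx": 0, "dy": -0.0005, "dz": 0, "roll": 0, "fingers": 1},
    {"dx": 0, "dy": -0.0005, "dz": 0, "roll": 0, "fingers": 1},
    {"dx": 0, "dy": -0.0005, "dz": 0, "roll": 0, "fingers": 1},
  ],
  squeeze=50,
)

```text
time: 13.22
tool_pos: [0.5774, -0.0377, 0.1283]
tcp_rot: [3.132, 0.039, 0.016]
wrist_force: [0.3, -14.0, 13.6]
width: 0.129
grip_force: 53.5
```

```bash
python3 -c "
from workcell import *
print(read_state()['tool_pos'],finish_job())"
```

```text
the job is handed in; nothing more can be done
[ 0.57740933 -0.03772138  0.12833852] None
```

I flipped the stop lever fully up, slid the plate out until its red line measured about 1 mm from the stand's edge, and handed the job in at about 13 s with the plate flat and still gripped; no verdict came back.

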